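# Put the field laboratory instruments back by kind

### The job

Sort the things lying on the locker shelf into the trays: the two pieces of porcelain (the blue crucible and the white dish) go in the yellow tray, the two metal things (the brass weight and the steel calliper) in the green tray, and the magnifier in the red tray. Each must end inside its tray on the floor of it, the porcelain and the weight standing upright on their feet and the calliper and magnifier lying flat the same way up as they lie now. Set the porcelain down gently without dropping it, and do not shift the glass desiccator lid or the canister.

Things in the scene. Friction and masses are not known exactly. Their poses are not given: they have to be found in the camera images.
- crucible_blue: Cobalt blue porcelain crucible, an open round cup standing upright: 45 mm tall, 44 mm across at the rim, 42 mm at 12 mm height, 38 mm at the foot, wall 3 mm, about 60 g. Origin at the centre of the underside, z up.
- dish_white: White porcelain dish, an open round cup standing upright: 40 mm tall, 54 mm across at the rim, 52 mm at 12 mm height, 48 mm at the foot, wall 3 mm, about 60 g. Origin at the centre of the underside, z up.
- weight_brass: Brass calibration weight standing upright, about 250 g, 59 mm tall: a solid body 34 mm across up to 36 mm height, a thin neck 14 mm across, and a round knob 20 mm across from 47 to 59 mm height, by which it can be gripped. Origin at the centre of the underside, z up.
- calliper: Steel calliper lying flat along its x axis, about 140 g: a beam 130 mm long, 14 mm wide and 6 mm thick, with a slider housing 50 mm long (x), 24 mm wide (y) and 12 mm tall at its middle, which is the place to grip, across y. The two long jaws (6 mm thick) are near the +x end, at x = 42 to 64 mm, and reach out to y = -30 mm; two small jaws reach to y = +18 mm. Nothing on it moves. Origin at the middle of the beam's underside, under the centre of the housing; z up.
- magnifier: Magnifier with a black bakelite handle and rim, lying flat along its x axis, about 90 g, 122 mm long. The handle runs from x = -61 to +9 mm, 16 mm wide (y), 14 mm tall; the round lens rim, 52 mm across and 12 mm tall, is centred at x = +35 mm. Grip the handle across y at about x = -12 mm, near the centre of mass. Origin on the underside at the middle of its length; z up.
- tray_green: Green enamelled tray, that colour all over, with low walls, fixed to the shelf. Outside 140 (x) x 170 (y) x 14 mm high; walls 5 mm thick, floor 4 mm thick, so inside 130 x 160 mm and 10 mm deep. Origin at the centre of the underside; x along its short side, y along its long side, z up. For metal things.
- tray_yellow: Yellow enamelled tray, that colour all over, with low walls, fixed to the shelf. Outside 140 (x) x 170 (y) x 14 mm high; walls 5 mm thick, floor 4 mm thick, so inside 130 x 160 mm and 10 mm deep. Origin at the centre of the underside; x along its short side, y along its long side, z up. For porcelain.
- tray_red: Red enamelled tray, that colour all over, with low walls, fixed to the shelf. Outside 140 (x) x 170 (y) x 14 mm high; walls 5 mm thick, floor 4 mm thick, so inside 130 x 160 mm and 10 mm deep. Origin at the centre of the underside; x along its short side, y along its long side, z up. For the magnifier.
- desiccator_lid: Clear bluish glass desiccator lid with a knob on top, standing on the shelf, not to be shifted: 136 mm across, 70 mm tall. Origin at the centre of the underside.
- canister: Grey galvanised screw-top canister standing upright, not to be shifted: 76 mm across, 80 mm tall. Origin at the centre of the underside.
Mind the look-alikes: they are no part of the job. There is more than one size of the tray_red; the one meant has the size given above.

How it is judged (in metres and radians):
At the end, for the whole second after the job is handed in: Crucible and dish in yellow, weight and calliper in green, magnifier in red tray: at rest on its floor (origin under 9 mm up), z within 0.15 rad of vertical, x, y of tray centre within 55, 70 mm (calliper, magnifier 60, 60); lid and canister within 20 mm of their start (x of crucible_blue in the frame of tray_yellow between -0.055 and 0.055 m and y of crucible_blue in the frame of tray_yellow between -0.07 and 0.07 m and z of crucible_blue in the frame of tray_yellow between 0 and 0.009 m and angle between each of crucible_blue, dish_white, weight_brass, calliper, magnifier's own z axis and vertical below 0.15 rad and linear speed of each of crucible_blue, dish_white, weight_brass, calliper, magnifier below 0.02 m/s and angular speed of each of crucible_blue, dish_white, weight_brass, calliper, magnifier below 0.2 rad/s and x of dish_white in the frame of tray_yellow between -0.055 and 0.055 m and y of dish_white in the frame of tray_yellow between -0.07 and 0.07 m and z of dish_white in the frame of tray_yellow between 0 and 0.009 m and x of weight_brass in the frame of tray_green between -0.055 and 0.055 m and y of weight_brass in the frame of tray_green between -0.07 and 0.07 m and z of weight_brass in the frame of tray_green between 0 and 0.009 m and x of calliper in the frame of tray_green between -0.06 and 0.06 m and y of calliper in the frame of tray_green between -0.06 and 0.06 m and z of calliper in the frame of tray_green between 0 and 0.009 m and x of magnifier in the frame of tray_red between -0.06 and 0.06 m and y of magnifier in the frame of tray_red between -0.06 and 0.06 m and z of magnifier in the frame of tray_red between 0 and 0.009 m and distance of each of desiccator_lid, canister from where it was at the start of the episode below 0.02 m); the robot touches nothing.
It fails at once if the blue crucible is dropped (it moves faster than 0.7 m/s out of the fingers, as after a fall of some 25 mm) (linear speed of crucible_blue above 0.7 m/s and contact force between crucible_blue and the fingers below 0.05 N).
It fails at once if the white dish is dropped (it moves faster than 0.7 m/s out of the fingers, as after a fall of some 25 mm) (linear speed of dish_white above 0.7 m/s and contact force between dish_white and the fingers below 0.05 N).
It fails at once if the desiccator lid is shifted by 20 mm or more (distance of desiccator_lid from where it was at the start of the episode above 0.02 m).
It fails at once if the canister is shifted by 20 mm or more (distance of canister from where it was at the start of the episode above 0.02 m).
It also fails if it takes over 120 s, if anything falls off the work surface, if the arm or the gripper's body presses on something with over 40 N, if the wrist force passes 120 N, or if a joint passes its speed limit or range.

### The arm

A 7-joint arm with a two-finger parallel gripper is mounted at the origin on the work surface. World frame = base frame: x ahead of the robot, y to its left, z up, the work surface at z = 0. Lengths are in mm, angles in rad, forces in N, time in s.
With the tool pointing down it reaches from about 400 to 875 mm from the base axis. Payload 19.3 kg.
Tool frame: the origin (TCP) lies at the very end of the fingers, on their centre line; the grasp point (between the pads) lies 19 mm behind it (grip_point_offset is the z of the grasp point in the tool frame, in mm); z points along the fingers, x is the direction in which the jaws open and shut, and the axes are right-handed (so a half turn about z gives the same grasp; the last joint's range is limited). The gripper opens to 85 mm and grips with 20 to 120 N. Pads are 22 mm wide; open, the fingers measure 114 mm over their backs; the gripper's body (76 mm by 85 mm) begins 54 mm behind the grasp point. The pads swing forward as they close: fully open they stand 13 mm farther back than shut.
Start: joints at [-1.217, 0.521, -0.036, 1.599, 0.021, 1.021, -0.113], TCP at [257.034, 569.691, 231.291] pointing down, gripper open.
Joint ranges: [-2.91, 2.91], [-0.3, 2.13], [-1.5, 1.42], [0.17, 2.43], [-1.26, 4.41], [0.16, 1.93], [-2.52, 2.52]. Speed limits (rad/s): [1.89, 1.89, 2.39, 2.39, 3.01, 3.01, 3.01].

### API

Orientations are given as a 3x3 rotation matrix whose columns are the frame's x, y, z axes.
In Python, from workcell import movep, movel, goto_joints, open_gripper, clamp, wait, inverse_kinematics, read_state, camera, PlanningError, finish_job, grip_point_offset gives the robot as it stands. Calls block until the motion is done:
- movep(position, orientation): joint-space move of the TCP to a pose.
- movel(position, frame=None, max_speed=150, guard=None): straight line of the TCP; frame=None keeps the orientation; max_speed is the mean speed in mm/s. With guard (N) it stops when the force on the tool has changed by that much, and returns True; else False.
- goto_joints(angles): joint-space move.
- open_gripper() and clamp(): open the fingers fully, or close them until they stop; the grip force is fixed at half the most.
- wait(seconds).
- inverse_kinematics(position, orientation): joint angles nearest the present ones, or None.
- read_state(): the state.
- camera(name): name is "scene" or "top" or "wrist"; returns a dict with "image" (400x640x3 uint8, blue, green, red), "range_z" (400x640 float32, mm along the optical axis (not along the pixel's ray), 0 where there is no reading), "fx", "fy", "cx", "cy" (pixels), "cam_to_world" (4x4, takes a point from camera to world coordinates). Camera axes: x right, y up, looking along -z (the intrinsics and any distortion apply to the point x, -y, -z); pixel columns grow to the right and rows downward; lengths in mm; the calibration is good to about 2 mm. A picture is of the moment at which its call begins.
A pose or a line that the arm cannot do raises PlanningError and nothing moves.
- finish_job(): hands the job in, once; it reports no verdict.
The state is a dict: "time": time; "qpos": joint angles; "qvel": joint speeds; "joint_efforts": joint torques, N m; "eef_pos": TCP position; "tool_rot": TCP orientation; "ft_force": force on the tool from outside, world axes, zero at the start; "torque": the same for the moment, N m; "finger_gap": finger opening in mm.
Only numpy, scipy, OpenCV 4.12 (cv2) and the standard library are available. Lean on these libraries where they do the work, as an engineer would, in place of code of your own. Each camera call takes 0.05 s, during which the arm holds its last target.

## Working session

There is one attempt and no reset: what is moved stays moved. The work goes in short steps, each a Python script; the robot and the scene stay as the last script left them, time stands still between calls to the robot, and variables do not carry over. Pictures are saved under pics/ and viewed, and the job is handed in when it is done.

```bash
ls; mkdir -p pics; python3 - <<'E'
from workcell import *
import cv2, numpy as np
s=read_state(); print({k:np.round(v,3) for k,v in s.items()}, grip_point_offset)
for n in ["scene","top","wrist"]:
    c=camera(n); cv2.imwrite(f"pics/{n}0.png",c["image"]); np.savez(f"{n}0.npz",**c)
    print(n,c["fx"],c["fy"],c["cx"],c["cy"],np.round(c["cam_to_world"],3).tolist(), [k for k in c])
E
```

```text
pics
{'time': np.float64(0.0), 'qpos': array([-1.217,  0.522, -0.036,  1.6  ,  0.021,  1.021, -0.113]), 'qvel': array([ 0.   ,  0.   ,  0.   ,  0.001,  0.   , -0.   ,  0.001]), 'joint_efforts': array([ 1.0000e-03, -9.2708e+01,  1.9810e+00, -3.6994e+01,  1.8000e-02,
        8.0000e-03, -0.0000e+00]), 'eef_pos': array([256.934, 569.385, 230.72 ]), 'tool_rot': array([[ 0.411,  0.912, -0.   ],
       [ 0.912, -0.411, -0.001],
       [-0.001,  0.   , -1.   ]]), 'ft_force': array([-0.239,  1.082, -0.636]), 'torque': array([-0.027, -0.075,  0.015]), 'finger_gap': np.float64(85.339)} -18.700000000000003
scene 423.5830261273708 423.5830261273708 319.5461771870023 195.31474562060987 [[0.181, -0.596, 0.783, 1363.381], [0.983, 0.115, -0.14, -169.6], [-0.007, 0.795, 0.607, 763.383], [0.0, 0.0, 0.0, 1.0]] ['image', 'range_z', 'fx', 'fy', 'cx', 'cy', 'cam_to_world']
top 423.20715768759214 423.20715768759214 313.97696326056916 200.57658591469357 [[0.022, 0.995, -0.092, 323.451], [-1.0, 0.021, -0.018, -7.738], [-0.016, 0.093, 0.996, 1335.702], [0.0, 0.0, 0.0, 1.0]] ['image', 'range_z', 'fx', 'fy', 'cx', 'cy', 'cam_to_world']
wrist 300.52568842908966 300.52568842908966 323.072365092637 195.69095733473765 [[0.412, -0.869, -0.276, 186.234], [0.911, 0.392, 0.124, 602.251], [0.0, -0.303, 0.953, 371.969], [0.0, 0.0, 0.0, 1.0]] ['image', 'range_z', 'fx', 'fy', 'cx', 'cy', 'cam_to_world']
```

View pics/scene0.png

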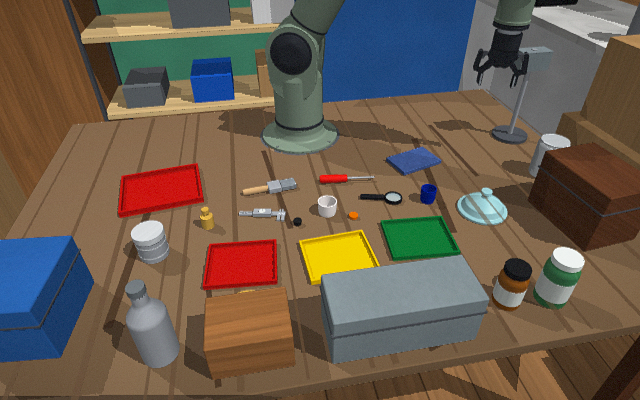

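View pics/top0.png

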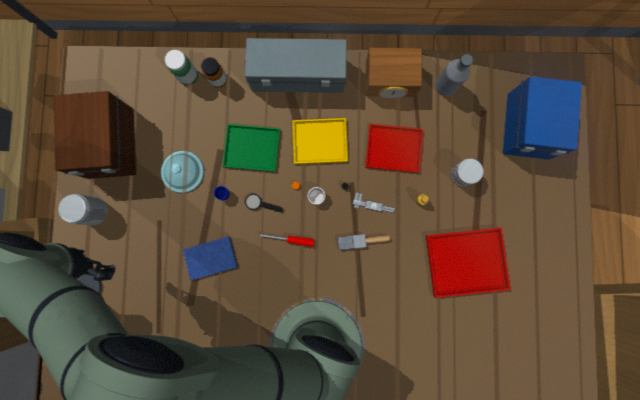

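View pics/wrist0.png

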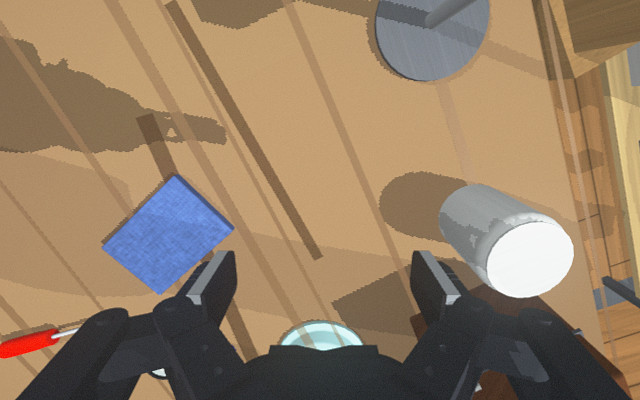

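The scene view shows the crucible at (428,194), dish at (327,206), weight at (207,217), calliper at (262,214) and magnifier at (381,198). The green tray is at (419,239), yellow at (340,257), and there are two red trays at (241,263) and (160,188). Next I'll convert depth to world coordinates.

```bash
cat > h.py <<'E'
import numpy as np, cv2
def cloud(c):
    z=c["range_z"].astype(float); h,w=z.shape
    v,u=np.mgrid[0:h,0:w]
    x=(u-c["cx"])/c["fx"]*z; y=-(v-c["cy"])/c["fy"]*z
    P=np.stack([x,y,-z,np.ones_like(z)],-1)@np.array(c["cam_to_world"]).T
    P=P[...,:3]; P[z<=0]=np.nan
    return P
def ray(c,uv):
    M=np.array(c["cam_to_world"]); d=np.array([(uv[0]-c["cx"])/c["fx"],-(uv[1]-c["cy"])/c["fy"],-1])
    return M[:3,3],M[:3,:3]@d
def ortho(c,x0,x1,y0,y1,s=1.0,zmin=-30):
    """ortho map, 1 px = s mm; row -> x decreasing, col -> y decreasing"""
    P=cloud(c); H=int((x1-x0)/s);W=int((y1-y0)/s)
    im=np.zeros((H,W,3),np.uint8); hz=np.full((H,W),-1e3)
    p=P.reshape(-1,3); col=c["image"].reshape(-1,3)
    ok=np.isfinite(p).all(1); p=p[ok];col=col[ok]
    r=((x1-p[:,0])/s).astype(int); q=((y1-p[:,1])/s).astype(int)
    ok=(r>=0)&(r<H)&(q>=0)&(q<W); r,q,p,col=r[ok],q[ok],p[ok],col[ok]
    o=np.argsort(p[:,2]); im[r[o],q[o]]=col[o]; hz[r[o],q[o]]=p[o,2]
    return im,hz
E
python3 - <<'E'
from h import *
for n in ["top","scene"]:
    c=dict(np.load(n+"0.npz")); P=cloud(c); print(n,np.nanpercentile(P[...,2],[5,25,50,75]))
    pts={"top":dict(green=(252,149),yellow=(320,142),red1=(395,149),red2=(468,262),cruc=(222,193),dish=(317,197),weight=(423,200),cal=(374,204),mag=(265,204),lid=(182,172),can=(468,172),can2=(80,208),table=(320,170),table2=(420,220)),
    "scene":dict(green=(419,239),yellow=(340,257),red1=(241,263),red2=(160,188),cruc=(428,194),dish=(327,206),weight=(207,217),cal=(262,214),mag=(381,198),table=(310,230))}[n]
    for k,(u,v) in pts.items(): print(k,np.round(P[v,u]),np.round(np.nanmedian(P[v-2:v+3,u-2:u+3].reshape(-1,3),0)))
    cv2.imwrite(f"pics/{n}crop.png",cv2.resize(c["image"][110:320,150:540] if n=="top" else c["image"][150:300,100:520],None,fx=1.9,fy=1.9,interpolation=cv2.INTER_CUBIC))
    im=c["image"].astype(int)
    # trays by colour
    hsv=cv2.cvtColor(c["image"],cv2.COLOR_BGR2HSV)
    for k,(lo,hi) in dict(red=((0,200,60),(6,255,255)),green=((55,150,30),(75,255,255)),yellow=((22,180,80),(32,255,255))).items():
        m=cv2.inRange(hsv,lo,hi); nn,l,st,ce=cv2.connectedComponentsWithStats(m)
        for i in range(1,nn):
            if st[i,4]>600:
                q=P[l==i]; q=q[np.isfinite(q).all(1)]; q=q[np.abs(q[:,2])<40]
                if len(q)<300: continue
                r=cv2.minAreaRect(q[:,:2].astype(np.float32)); print(n,k,np.round(ce[i]),r,np.round(np.percentile(q[:,2],[5,50,95]),1))
E
```

```text
top [-7.50527154e+02 -5.72912607e+00 -1.74469909e-01  6.52929633e+00]
green [609. 220.   0.] [609. 219.   3.]
yellow [635.   2.   4.] [635.   2.   4.]
red1 [ 618. -238.    1.] [ 617. -238.    4.]
red2 [ 265. -465.    3.] [ 265. -465.    4.]
cruc [465. 310.   1.] [465. 310.   5.]
dish [458.   7.   8.] [458.   7.   5.]
weight [ 450. -314.   57.] [ 450. -314.   57.]
cal [ 439. -172.   12.] [ 439. -172.   12.]
mag [432. 170.  13.] [432. 170.  12.]
lid [524. 428.  42.] [524. 428.  42.]
can [ 535. -441.   81.] [ 535. -442.   80.]
can2 [400. 695. 118.] [400. 695. 118.]
table [547.  -0.  -6.] [546.  -0.  -2.]
table2 [ 392. -317.    5.] [ 393. -318.   -0.]
top red [394. 148.] ((619.8562622070312, -234.56463623046875), (171.84185791015625, 141.7790985107422), 85.5154037475586) [-0.7  4.1 14. ]
top red [468. 262.] ((265.51666259765625, -464.08795166015625), (193.104736328125, 243.12802124023438), 7.445267200469971) [ 1.1  6.  19.6]
top green [251. 148.] ((612.213134765625, 222.2014923095703), (167.86680603027344, 139.098876953125), 85.60771942138672) [-1.2  3.7 13.9]
top yellow [320. 141.] ((64
[... 468 characters left out ...]
   39.]
cal [ 442. -168.    7.] [ 445. -168.   10.]
mag [435. 178.   7.] [437. 178.   8.]
table [523. -47.  -1.] [525. -47.   1.]
scene red [159. 190.] ((267.86676025390625, -458.3031005859375), (199.45172119140625, 231.5189208984375), 7.428034782409668) [ 3.   6.2 19.5]
scene red [240. 264.] ((619.3308715820312, -232.01966857910156), (169.98233032226562, 145.39773559570312), 84.34115600585938) [ 2.2  4.8 14.6]
scene green [419. 238.] ((612.7100830078125, 223.0581512451172), (171.21609497070312, 146.30128479003906), 85.44483947753906) [ 2.7  5.5 15.2]
scene yellow [337. 254.] ((630.3746337890625, 7.262123107910156), (158.4759979248047, 177.24778747558594), 3.873408555984497) [ 2.4  5.  14.7]
```

View pics/topcrop.png

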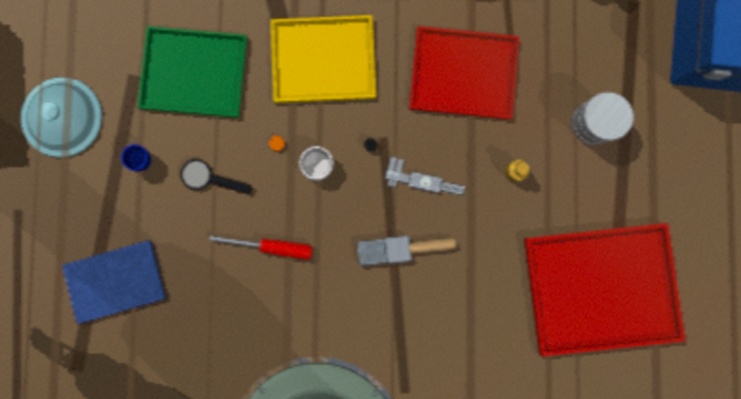

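View pics/scenecrop.png

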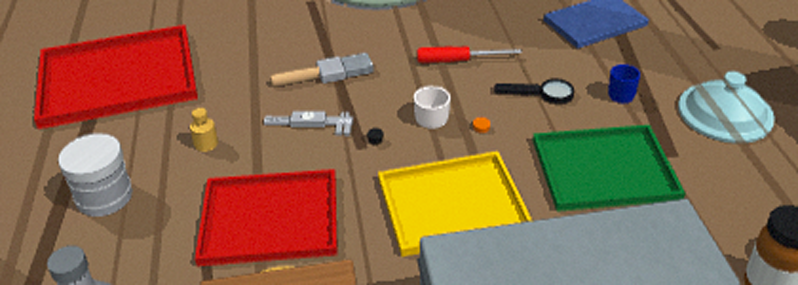

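The red tray meant is at top (395,149): I measure it at 171x142 mm and 14 mm high. The other, at (468,262), is 240x195 mm. The screwdriver, brush, orange and black caps, and blue pad are decoys. I'll take closer wrist views from two places.

```bash
cat >> h.py <<'E'
def Rz(a):
    """tool pointing down, tool x at world angle a"""
    c,s=np.cos(a),np.sin(a)
    return np.array([[c,s,0],[s,-c,0],[0,0,-1.0]])
E
python3 - <<'E'
from workcell import *
from h import *
c=dict(np.load("top0.npz")); P=cloud(c)
for nm,(u0,u1,v0,v1) in dict(toolbox=(246,346,40,92),clock=(368,422,48,98),can=(452,485,158,188),lid=(162,204,150,192)).items():
    q=P[v0:v1,u0:u1].reshape(-1,3);q=q[np.isfinite(q).all(1)];q=q[q[:,2]>20]
    print(nm,np.round(np.percentile(q,[2,50,98],axis=0)))
for i,y in enumerate([200,-200]):
    movep([430,y,230],Rz(np.pi/2))
    s=read_state(); print(s["time"],s["eef_pos"],np.round(s["qpos"],2))
    c=camera("wrist"); cv2.imwrite(f"pics/w{i+1}.png",c["image"]); np.savez(f"w{i+1}.npz",**c)
    c=camera("top"); np.savez(f"t{i+1}.npz",**c)
E
```

```text
toolbox [[797. -64.  31.]
 [838.  77. 128.]
 [911. 221. 134.]]
clock [[ 783. -295.   31.]
 [ 834. -218.   98.]
 [ 905. -142.  104.]]
can [[ 504. -480.   24.]
 [ 536. -439.   79.]
 [ 572. -410.   84.]]
lid [[485. 394.  21.]
 [529. 434.  35.]
 [578. 487.  70.]]
1.6583 [429.94719159 200.92374433 230.02355912] [-0.56  0.28 -0.    1.99  0.    0.87  1.01]
3.2417 [ 430.49315093 -198.97695759  229.9474429 ] [ 0.1   0.29  0.25  2.   -0.09  0.87  1.98]
```

View pics/w1.png

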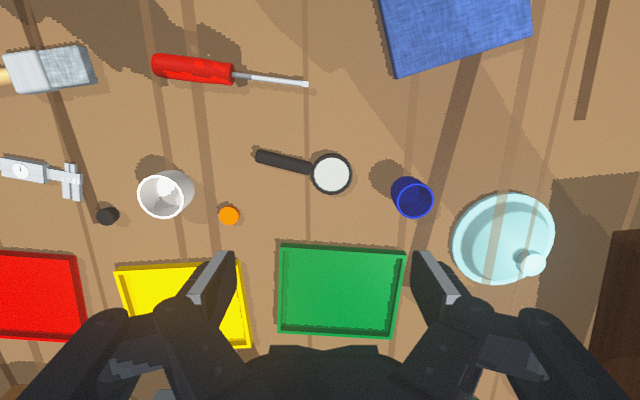

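View pics/w2.png

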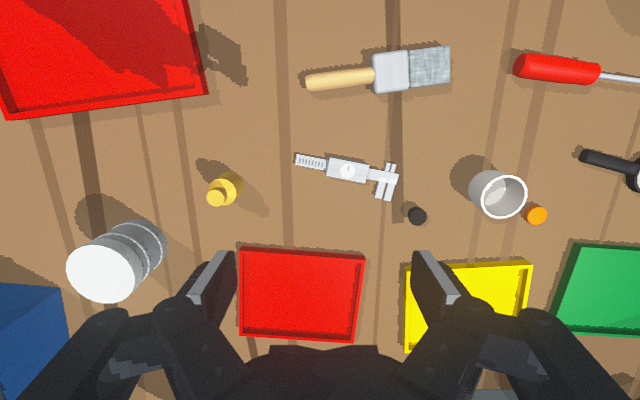

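Wrist view w1 has the dish at (165,195), magnifier at (310,167) and crucible at (412,198). View w2 has the calliper at (348,172), weight at (223,190) and dish at (497,195). Now I'll fit poses.

```bash
cat > meas.py <<'E'
from h import *
def seg(c,box,zlo,zhi,pred=None):
    P=cloud(c); u0,u1,v0,v1=box
    m=np.zeros(P.shape[:2],bool); m[v0:v1,u0:u1]=True
    m&=np.isfinite(P).all(2); m&=(P[...,2]>zlo)&(P[...,2]<zhi)
    if pred is not None: m&=pred(cv2.cvtColor(c["image"],cv2.COLOR_BGR2HSV),c["image"])
    return m,P
E
python3 - <<'E'
from meas import *
W={i:dict(np.load(f"w{i}.npz")) for i in (1,2)}
blue=lambda h,b:(h[...,0]>105)&(h[...,0]<130)&(h[...,1]>180)
white=lambda h,b:(h[...,1]<40)&(h[...,2]>90)
brass=lambda h,b:(h[...,0]>18)&(h[...,0]<32)&(h[...,1]>150)
steel=lambda h,b:(h[...,1]<45)&(h[...,2]>100)
black=lambda h,b:(h[...,2]<75)&(h[...,1]<140)
for n,i,box,pr in [("cruc",1,(385,440,170,225),blue),("dish",1,(132,200,165,225),white),("dish",2,(462,532,165,222),white),("weight",2,(200,245,165,212),brass),("cal",2,(290,405,145,208),steel),("mag",1,(250,360,140,200),black)]:
    m,P=seg(W[i],box,-1e3,1e3,pr); q=P[m]; print(n,i,len(q),"z pct",np.round(np.percentile(q[:,2],[2,25,50,75,98]),1))
    u=np.argwhere(m)[:,::-1]; print("   px",u.min(0),u.max(0),"mean xyz",q.mean(0).round(1), "xy range",np.percentile(q,[1,99],axis=0)[:,:2].round(1).tolist())
    if n in("cal","mag"):
        r=cv2.minAreaRect(q[:,:2].astype(np.float32)); print(r)
    if n in("dish","cruc"):
        t=q[q[:,2]>30]; (x,y),rad=cv2.minEnclosingCircle(t[:,:2].astype(np.float32)); print("rim",x,y,rad,len(t))
    if n=="weight":
        t=q[q[:,2]>50]; print("knob",t.mean(0),np.ptp(t,axis=0),len(t)); t=q[(q[:,2]<50)];print(np.percentile(t,[1,99],axis=0))
# trays
for n,i,(lo,hi),box in [("red",2,((0,180,60),(6,255,255)),(230,370,240,345)),("yellow",2,((22,150,80),(34,255,255)),(400,535,255,360)),("yellow",1,((22,150,80),(34,255,255)),(110,255,255,352)),("green",1,((55,130,30),(80,255,255)),(270,410,235,345))]:
    h=cv2.cvtColor(W[i]["image"],cv2.COLOR_BGR2HSV); m=cv2.inRange(h,lo,hi)>0
    mm=np.zeros_like(m);mm[box[2]:box[3],box[0]:box[1]]=1; m&=mm; P=cloud(W[i]); q=P[m];q=q[np.isfinite(q).all(1)]
    q=q[(q[:,2]>-15)&(q[:,2]<30)]
    t=q
    print(n,i,cv2.minAreaRect(t[:,:2].astype(np.float32)),np.percentile(q[:,2],[5,50,95]).round(1),np.percentile(q[:,:2],[1,99],axis=0).round())
P=cloud(W[1]); print("table",np.nanpercentile(P[100:130,150:380,2],[5,50,95]),np.nanpercentile(cloud(W[2])[215:235,200:340,2],[5,50,95]))
E
```

```text
cruc 1 197 z pct [41.7 43.1 43.6 44.1 45.1]
   px [396 183] [432 217] mean xyz [461.4 306.2  43.3] xy range [[441.6, 286.8], [483.0, 327.7]]
rim 462.3070983886719 307.4305114746094 21.407943725585938 196
dish 1 2117 z pct [-0.5  5.  20.  33.1 39.1]
   px [137 170] [194 218] mean xyz [461.4   9.2  19.9] xy range [[433.8, -32.3], [489.4, 39.4]]
rim 459.8794250488281 13.174646377563477 27.18906593322754 665
dish 2 2179 z pct [ 1.7  6.5 21.1 33.4 39.5]
   px [468 170] [527 218] mean xyz [461.3  15.4  20.7] xy range [[433.9, -13.6], [485.5, 37.5]]
rim 459.8040466308594 12.524212837219238 27.140247344970703 710
weight 2 867 z pct [ 6.2 32.4 36.3 56.5 58.3]
   px [207 172] [242 205] mean xyz [ 450.7 -311.3   38.6] xy range [[438.5, -329.9], [469.5, -299.1]]
knob [ 454.2187752  -314.96482788   56.76443699] [19.31611886 19.42696861  9.0284709 ] 279
[[ 438.40394309 -330.42010335    4.47455328]
 [ 470.25297572 -299.05866348   49.00944084]]
cal 2 1982 z pct [-1.4  4.2  5.2 10.4 12.1]
   px [295 154] [398 201] mean xyz [ 438.2 -159.3    6.6] xy range [[418.3, -230.0], [473.4, -106.0]]
((438.31939
[... 327 characters left out ...]
red 2 ((626.0930786132812, -231.62789916992188), (169.38587951660156, 155.36569213867188), 85.17999267578125) [ 1.6  2.9 12.8] [[ 545. -315.]
 [ 691. -147.]]
yellow 2 ((644.580810546875, 11.43450927734375), (154.4727020263672, 181.76251220703125), 3.72501802444458) [ 1.7  3.4 13.3] [[565. -82.]
 [708.  87.]]
yellow 1 ((646.0142211914062, -0.421783447265625), (155.1575164794922, 184.24522399902344), 3.5020904541015625) [ 1.2  2.9 12.8] [[567. -82.]
 [701.  93.]]
green 1 ((612.9083251953125, 224.255615234375), (168.85714721679688, 141.55905151367188), 85.93913269042969) [ 1.6  2.9 12.9] [[542. 141.]
 [683. 308.]]
table [-2.86362478 -1.52723144 -0.24017515] [-2.65853426 -1.43920328 -0.30255469]
```

```bash
python3 - <<'E'
from meas import *
W={i:dict(np.load(f"w{i}.npz")) for i in (1,2)}
steel=lambda h,b:(h[...,1]<60)&(h[...,2]>90)
m,P=seg(W[2],(290,405,145,208),2,30,None)
q=P[m]; print(len(q))
hs=q[(q[:,2]>8.3)]; hs=hs[np.linalg.norm(hs[:,:2]-np.median(hs[:,:2],0),axis=1)<32]
print("housing",cv2.minAreaRect(hs[:,:2].astype(np.float32)),hs.mean(0),len(hs))
# raise map
im,hz=ortho(W[2],400,490,-240,-100,0.5)
im2=cv2.resize(im,None,fx=2,fy=2,interpolation=0)
m,P=seg(W[1],(245,360,140,200),4,30,None); q=P[m]
print("mag all",cv2.minAreaRect(q[:,:2].astype(np.float32)),len(q),q.mean(0))
im3,_=ortho(W[1],395,480,110,250,0.5); im3=cv2.resize(im3,None,fx=2,fy=2,interpolation=0)
cv2.imwrite("pics/orth.png",np.vstack([im2,im3]))
h=q[q[:,1]<175]; d=cv2.fitLine(h[:,:2].astype(np.float32),cv2.DIST_HUBER,0,.01,.01).ravel(); print("handle line",d,np.degrees(np.arctan2(d[1],d[0])))
a=d[:2]*np.sign(d[1]); t=(q[:,:2]-d[2:])@a; n=(q[:,:2]-d[2:])@np.array([-a[1],a[0]])
lo,hi=np.percentile(t,[.5,99.5]); print("len",hi-lo,"centre",d[2:]+a*(lo+hi)/2,"width handle",np.ptp(n[t<20]), "rim width",np.ptp(n[t>t.max()-50]))
E
```

```text
1867
housing ((434.68023681640625, -167.71652221679688), (49.96327590942383, 24.34271812438965), 78.07255554199219) [ 434.19818098 -167.82668277   10.72252163] 777
mag all ((437.8694763183594, 178.50228881835938), (119.41864013671875, 51.3988037109375), 86.81298065185547) 2114 [433.87248685 191.53525025   9.08359752]
handle line [2.7220604e-01 9.6223897e-01 4.2189819e+02 1.4785176e+02] 74.204414
len 118.02348407308284 centre [430.73972617 179.10627475] width handle 16.503030263605805 rim width 51.090633695996345
```

View pics/orth.png

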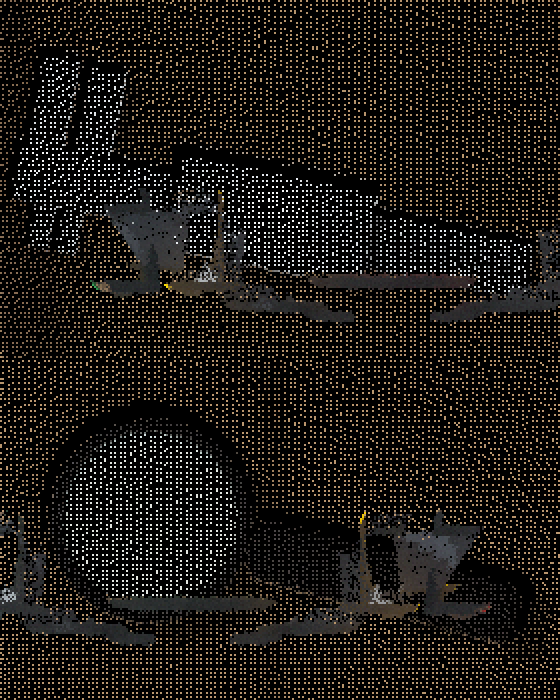

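The heights agree: crucible rim 43+1.3, dish 39+1.3, knob 57+1.3, housing 10.7+1.3, all against a table reading of −1.4. The calliper's long jaws point to world +x at its +y end, which fits. I'll check IK for all poses, then start with the magnifier.

```bash
cat > act.py <<'E'
from workcell import *
from h import *
D=np.pi/180
GREEN=(np.array([613,223.]),-4.3*D); YEL=(np.array([639,4.]),3.7*D); RED=(np.array([620,-232.]),-4.7*D)
def tray(t,x,y):
    o,a=t; return o+np.array([np.cos(a)*x-np.sin(a)*y,np.sin(a)*x+np.cos(a)*y])
def ax(a): return np.array([np.cos(a),np.sin(a)])
OBJ=dict(mag=(np.array([431,179.])-12*ax(74.2*D),-15.8*D,2.0),
 cal=(np.array([434.5,-167.7]),-11.9*D,2.0),
 weight=(np.array([454.2,-315.]),0.0,40.0),
 dish=(np.array([459.9,12.9]),0.0,6.0),
 cruc=(np.array([462.3,307.4]),0.0,8.0))
PL=dict(mag=(tray(RED,0,-12),RED[1]),cal=(tray(GREEN,-4,0),GREEN[1]),
 weight=(tray(GREEN,38,-45),0.0),dish=(tray(YEL,0,-38),YEL[1]),cruc=(tray(YEL,0,38),YEL[1]))
UP=150
def best(xy,z,a,flip):
    return [*xy,z],Rz(a+(np.pi if flip else 0))
def pick(n,flip,up=UP):
    xy,a,h=OBJ[n]; p,R=best(xy,up,a,flip)
    movep(p,R); movel([*xy,h+25],max_speed=200)
    hit=movel([*xy,h],max_speed=60,guard=15)
    e=read_state()["eef_pos"]; clamp(); g=read_state()["finger_gap"]
    movel([*xy,up],max_speed=150); wait(0.2); s=read_state()
    print("pick",n,"hit",hit,"eef",e.round(1),"gap",round(float(g),1),"gap up",round(float(s["finger_gap"]),1),"F",s["ft_force"].round(1),"t",round(float(s["time"]),1))
def place(n,flip,up=UP,floor=4.0):
    xy,a=PL[n]; h=OBJ[n][2]+floor; p,R=best(xy,up,a,flip)
    movep(p,R); movel([*xy,h+15],max_speed=150); wait(0.3)
    hit=movel([*xy,h-1.5],max_speed=25,guard=5)
    e=read_state(); open_gripper(); wait(0.2)
    print("place",n,"hit",hit,"eef",e["eef_pos"].round(1),"want",np.round([*xy,h],1),"gap",round(float(e["finger_gap"]),1))
    movel([*xy,up],max_speed=200); print("t",round(float(read_state()["time"]),1))
E
python3 - <<'E'
from act import *
for n in OBJ:
  for f in (0,1):
    r=[]
    for (xy,a) in (OBJ[n][:2],PL[n]):
        for z in (OBJ[n][2],150):
            p,R=best(xy,z,a,f); q=inverse_kinematics(p,R); r.append(None if q is None else np.round(q,2).tolist())
    print(n,f,np.round(OBJ[n][0]),np.round(PL[n][0]),r[0],r[2],[x is not None for x in r])
E
```

```text
mag 0 [428. 167.] [ 619. -244.] [-0.75, 0.72, 0.33, 2.18, -0.69, 0.34, -0.11] [-0.01, 0.94, 0.48, 1.63, -0.6, 0.72, 0.68] [True, True, True, True]
mag 1 [428. 167.] [ 619. -244.] [-0.44, 0.68, -0.08, 2.16, 0.17, 0.31, 2.2] [-0.26, 1.18, 1.0, 1.64, -1.16, 1.02, -2.07] [True, True, True, True]
cal 0 [ 434. -168.] [609. 223.] [-0.01, 0.73, 0.33, 2.16, -0.67, 0.35, 0.68] [-0.72, 0.91, 0.44, 1.68, -0.57, 0.68, -0.06] [True, True, True, True]
cal 1 [ 434. -168.] [609. 223.] [0.59, 0.72, -0.46, 2.13, 0.73, 0.45, 2.49] [-0.36, 0.85, -0.13, 1.66, 0.16, 0.64, 2.49] [True, True, True, True]
weight 0 [ 454. -315.] [648. 175.] [0.2, 0.74, 0.43, 1.94, -0.55, 0.58, 0.99] [-0.63, 0.88, 0.45, 1.61, -0.5, 0.77, 0.05] [True, True, True, True]
weight 1 [ 454. -315.] [648. 175.] [-0.13, 1.01, 1.0, 1.95, -1.15, 0.9, -1.63] [-0.07, 0.86, -0.45, 1.57, 0.47, 0.82, 2.43] [True, True, True, True]
dish 0 [460.  13.] [641. -34.] [-0.37, 0.7, 0.28, 2.17, -0.57, 0.33, 0.39] [-0.31, 0.9, 0.43, 1.7, -0.55, 0.67, 0.47] [True, True, True, True]
dish 1 [460.  13.] [641. -34.] [0.19, 0.7, -0.46, 2.15, 0.72, 0.45, 2.3] [0.5, 1.01, -0.87, 1.65, 0.92, 0.95, 2.48] [True, True, True, True]
cruc 0 [462. 307.] [637.  42.] [-0.94, 0.79, 0.36, 1.93, -0.53, 0.51, -0.22] [-0.42, 0.88, 0.41, 1.71, -0.53, 0.66, 0.35] [True, True, True, True]
cruc 1 [462. 307.] [637.  42.] [-0.55, 0.75, -0.2, 1.91, 0.28, 0.51, 2.2] [0.26, 0.92, -0.66, 1.67, 0.73, 0.82, 2.48] [True, True, True, True]
```

```bash
python3 - <<'E'
from act import *
pick("mag",0)
c=camera("wrist"); cv2.imwrite("pics/m1.png",c["image"])
E
```

```text
pick mag hit False eef [427.6 167.3   1.8] gap 14.2 gap up 14.1 F [ 0.5 -0.3 -0.1] t 8.9
```

View pics/m1.png

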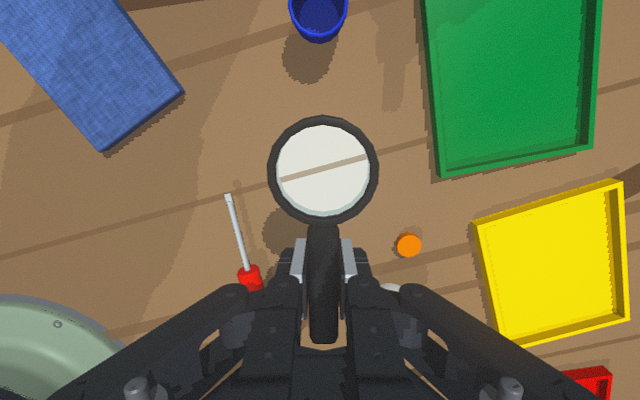

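The magnifier is held centrally, with the rim at (322,168) and the handle in the jaws. Next I place it.

```bash
python3 - <<'E'
from act import *
place("mag",0)
c=camera("wrist"); cv2.imwrite("pics/m2.png",c["image"]); np.savez("m2.npz",**c)
pick("cal",0)
c=camera("wrist"); cv2.imwrite("pics/m3.png",c["image"])
E
```

```text
place mag hit True eef [ 618.8 -243.9    6.4] want [ 619. -244.    6.] gap 14.2
t 14.2
pick cal hit False eef [ 434.3 -167.8    1.8] gap 22.2 gap up 22.1 F [-0.4  0.5 -1.5] t 18.4
```

View pics/m2.png

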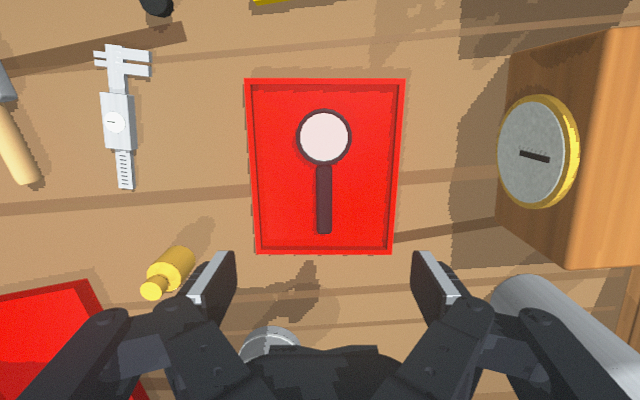

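View pics/m3.png

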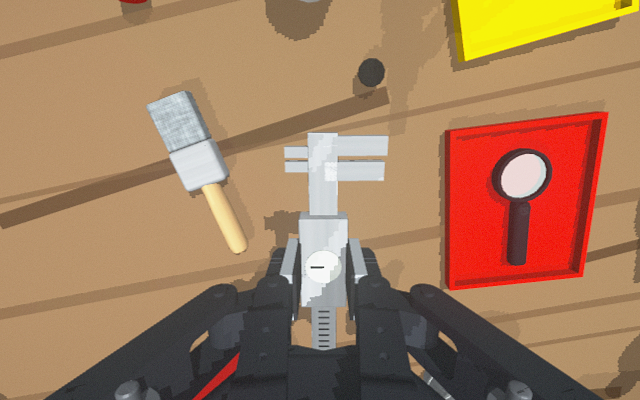

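The magnifier lies flat in the middle of the red tray (rim at (323,137), handle to (323,230)). The calliper is gripped squarely at the housing (320,265). Calliper place and weight next.

```bash
python3 - <<'E'
from act import *
place("cal",0)
c=camera("wrist"); cv2.imwrite("pics/m4.png",c["image"]); np.savez("m4.npz",**c)
pick("weight",0)
c=camera("wrist"); cv2.imwrite("pics/m5.png",c["image"])
E
```

```text
place cal hit True eef [608.9 223.3   6.5] want [609.  223.3   6. ] gap 22.0
t 23.6
pick weight hit False eef [ 454.1 -315.1   39.9] gap 17.6 gap up 17.1 F [-0.3  0.4 -2.4] t 28.5
```

View pics/m4.png

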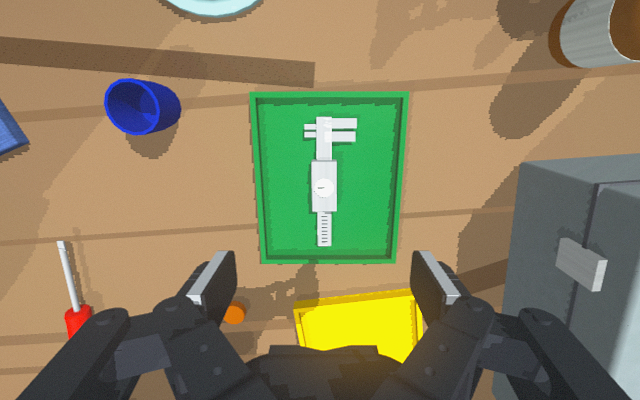

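View pics/m5.png

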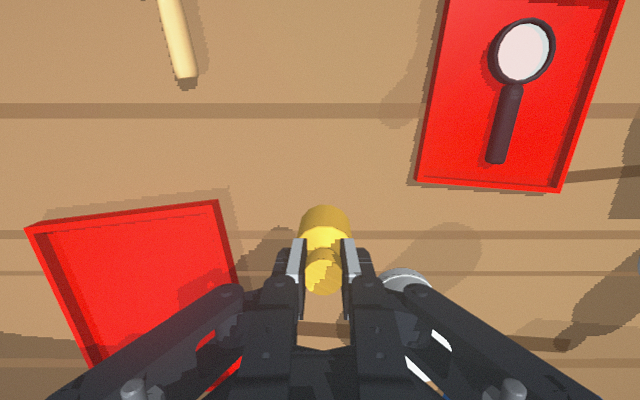

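The calliper is flat and centred in the green tray (324,185). The weight hangs upright by its knob (323,270).

```bash
python3 - <<'E'
from act import *
place("weight",0)
c=camera("wrist"); cv2.imwrite("pics/m6.png",c["image"]); np.savez("m6.npz",**c)
pick("dish",0)
c=camera("wrist"); cv2.imwrite("pics/m7.png",c["image"])
E
```

```text
place weight hit True eef [647.7 175.2  44.2] want [647.5 175.3  44. ] gap 17.2
t 33.6
pick dish hit False eef [459.8  12.7   5.8] gap 52.7 gap up 52.7 F [-0.3  0.3 -0.4] t 37.7
```

View pics/m6.png

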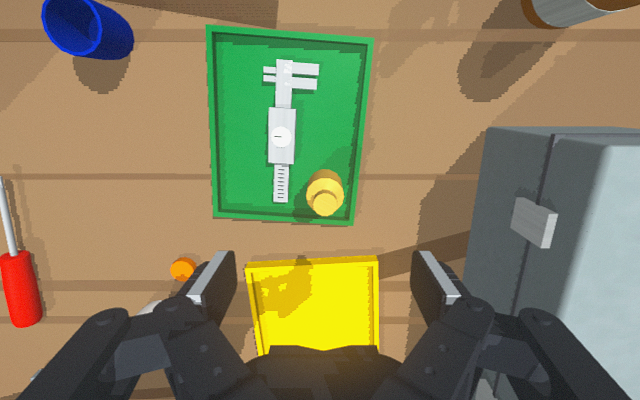

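View pics/m7.png

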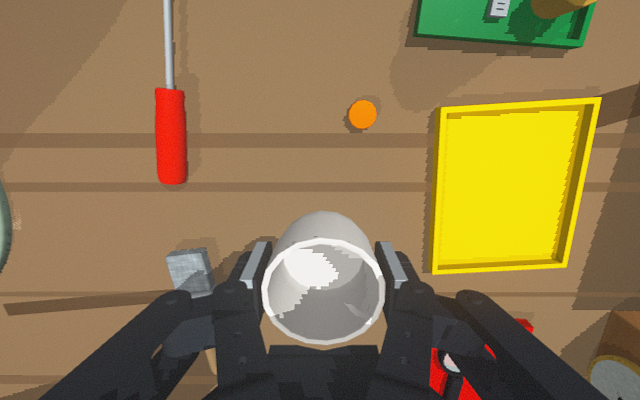

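The weight stands in the green tray (324,190) and the dish is held level (323,290). The yellow tray is unobstructed now, so I'll refine its centre before placing.

```bash
python3 - <<'E'
from act import *
c=camera("wrist"); np.savez("m8.npz",**c)
P=cloud(c); h=cv2.cvtColor(c["image"],cv2.COLOR_BGR2HSV)
m=cv2.inRange(h,(22,150,60),(34,255,255))>0; mm=np.zeros_like(m); mm[90:280,420:610]=1; m&=mm
q=P[m]; q=q[np.isfinite(q).all(1)]; q=q[(q[:,2]>-10)&(q[:,2]<25)]
r=q[q[:,2]>9]; f=q[q[:,2]<6]
for n,t in(("all",q),("rim",r),("floor",f)): print(n,len(t),cv2.minAreaRect(t[:,:2].astype(np.float32)),np.percentile(t[:,2],[5,50,95]).round(1))
E
```

```text
all 25517 ((645.3292236328125, 0.59149169921875), (152.6610107421875, 180.04164123535156), 3.567974805831909) [ 1.4  2.8 12.7]
rim 4115 ((639.726806640625, 4.56964111328125), (141.5062713623047, 171.41763305664062), 3.606621265411377) [ 9.7 12.3 13.6]
floor 20616 ((645.364990234375, 0.6207275390625), (152.66677856445312, 180.02633666992188), 3.5972208976745605) [1.4 2.6 3.9]
```

The rim gives (639.7, 4.6), yaw 3.6°, size 141x171. That agrees with my assumed tray pose, so I'll place.

```bash
python3 - <<'E'
from act import *
place("dish",0)
c=camera("wrist"); cv2.imwrite("pics/m9.png",c["image"]); np.savez("m9.npz",**c)
pick("cruc",0)
c=camera("wrist"); cv2.imwrite("pics/m10.png",c["image"])
E
```

```text
place dish hit True eef [641.3 -33.9  10.9] want [641.5 -33.9  10. ] gap 52.5
t 41.9
pick cruc hit False eef [462.3 307.2   7.9] gap 42.8 gap up 42.7 F [-0.8  0.  -0.9] t 46.5
```

View pics/m9.png

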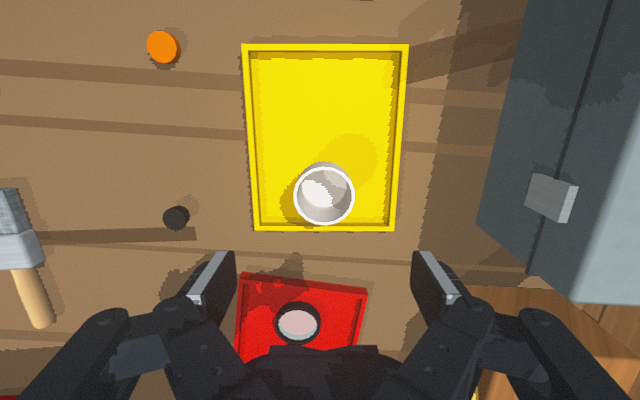

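View pics/m10.png

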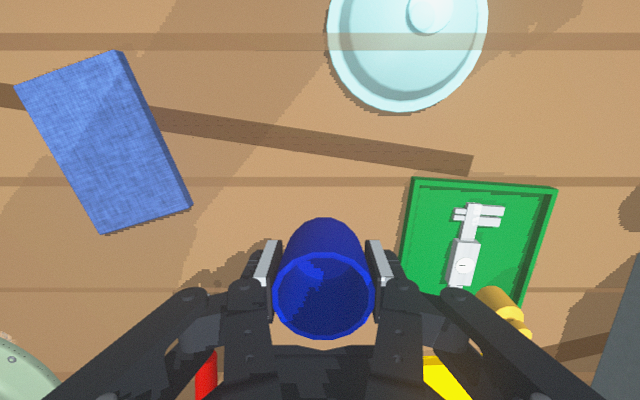

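The dish stands in the yellow tray (324,195) and the crucible is held upright (322,290).

```bash
python3 - <<'E'
from act import *
place("cruc",0)
c=camera("wrist"); cv2.imwrite("pics/m11.png",c["image"]); np.savez("m11.npz",**c)
movep([430,200,230],Rz(np.pi/2))
c=camera("wrist"); cv2.imwrite("pics/f1.png",c["image"]); np.savez("f1.npz",**c)
movep([430,-200,230],Rz(np.pi/2))
c=camera("wrist"); cv2.imwrite("pics/f2.png",c["image"]); np.savez("f2.npz",**c)
c=camera("scene"); cv2.imwrite("pics/f3.png",c["image"]); np.savez("f3.npz",**c)
c=camera("top"); cv2.imwrite("pics/f4.png",c["image"]); np.savez("f4.npz",**c)
a=cv2.imread("pics/m11.png")[0:300]; cv2.imwrite("pics/f5.png",cv2.resize(c["image"][110:280,150:540],None,fx=2,fy=2,interpolation=cv2.INTER_CUBIC))
print(read_state()["time"])
E
```

```text
place cruc hit True eef [636.4  41.9  12.5] want [636.5  41.9  12. ] gap 42.9
t 51.1
53.8833
```

View pics/m11.png

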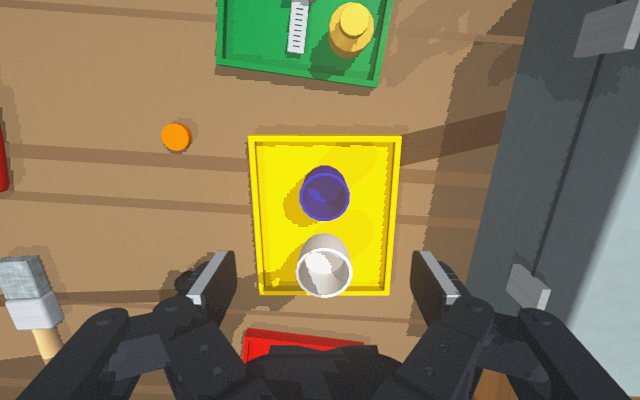

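View pics/f3.png

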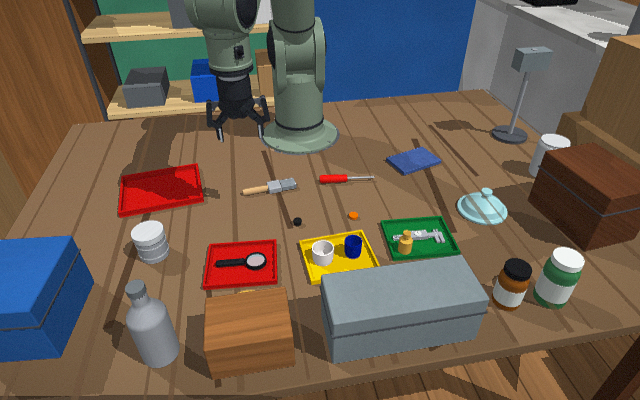

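View pics/f5.png

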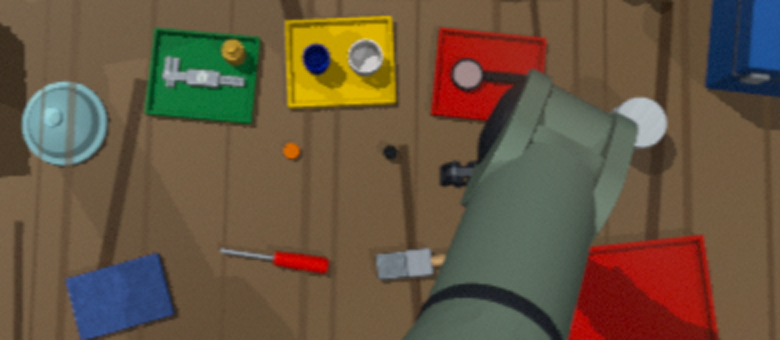

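Everything appears in its tray: crucible (353,247) and dish (322,253) in yellow, weight (405,243) and calliper (422,236) in green, magnifier (243,262) in red. Here are numeric checks of poses and of the lid and canister.

```bash
python3 - <<'E'
from act import *
def intray(t,p): o,a=t; d=np.asarray(p)[:2]-o; return np.round([np.cos(a)*d[0]+np.sin(a)*d[1],-np.sin(a)*d[0]+np.cos(a)*d[1]],1)
L=lambda n:dict(np.load(n+".npz"))
def pts(c,T,zlo,x,y):
    P=cloud(c).reshape(-1,3); P=P[np.isfinite(P).all(1)]
    o,a=T; d=P[:,:2]-o; tx=np.cos(a)*d[:,0]+np.sin(a)*d[:,1]; ty=-np.sin(a)*d[:,0]+np.cos(a)*d[:,1]
    k=(tx>x[0])&(tx<x[1])&(ty>y[0])&(ty<y[1])&(P[:,2]>zlo)&(P[:,2]<75)
    return np.c_[tx,ty,P[:,2]][k]
for n,im,T,zlo,x,y in [("cruc","m11",YEL,42,(-60,60),(5,75)),("dish","m11",YEL,37,(-60,60),(-75,5)),("weightknob","m6",GREEN,55,(15,63),(-78,-15)),("calhousing","m6",GREEN,11,(-30,14),(-32,32)),("calall","m6",GREEN,6,(-60,60),(-20,78)),("mag","m2",RED,8,(-55,55),(-78,78)),("mag f2","f2",RED,8,(-55,55),(-78,78))]:
    q=pts(L(im),T,zlo,x,y); r=cv2.minAreaRect(q[:,:2].astype(np.float32))
    A=np.c_[q[:,:2],np.ones(len(q))]; s=np.linalg.lstsq(A,q[:,2],rcond=None)[0]
    print(n,len(q),"centre",np.round(r[0],1),"size",np.round(r[1],1),"z95",np.percentile(q[:,2],[50,98]).round(1),"slope",s[:2].round(3))
for nm,a,b,ctr,rad in [("lid","w1","f1",(530,434),75),("can","w2","f2",(536,-441),45)]:
    for k in(a,b):
        P=cloud(L(k)).reshape(-1,3);P=P[np.isfinite(P).all(1)];P=P[(np.hypot(P[:,0]-ctr[0],P[:,1]-ctr[1])<rad)&(P[:,2]>(60 if nm=="can" else 20))]
        print(nm,k,len(P),P.mean(0).round(1),np.round(cv2.minEnclosingCircle(P[:,:2].astype(np.float32))[0],1))
s=read_state(); print(s["time"],s["ft_force"].round(1))
E
```

```text
cruc 627 centre [ 0.5 38.6] size [41.9 42.8] z95 [47.  48.6] slope [-0.002  0.019]
dish 747 centre [  0.2 -38. ] size [53.4 53.1] z95 [41.7 43.5] slope [0.001 0.006]
weightknob 484 centre [ 39.1 -46. ] size [19.5 19.3] z95 [61.3 62.7] slope [ 0.001 -0.093]
calhousing 1475 centre [-3.7  3. ] size [57. 24.] z95 [14.6 16.4] slope [-0.011 -0.001]
calall 2852 centre [ 0.4 22. ] size [84.9 47.6] z95 [ 9.6 16.1] slope [ 0.    -0.109]
mag 3658 centre [-0.  -8.7] size [ 51.2 138.4] z95 [12.4 17.2] slope [-0.    -0.053]
mag f2 1572 centre [-8.2  1.5] size [119.7  51.7] z95 [12.6 17.4] slope [ 0.022 -0.042]
lid w1 4749 [522.6 432.5  37.6] [531.5 442.4]
lid f1 4815 [522.6 432.4  37.5] [531.2 442.4]
can w2 3827 [ 534.2 -441.1   76.7] [ 538.4 -446. ]
can f2 3823 [ 534.2 -441.1   76.7] [ 538.5 -445.7]
53.8833 [ 0.3 -0.7 -0.6]
```

```bash
python3 - <<'E'
from act import *
for n in("m6","m11"):
    P=cloud(dict(np.load(n+".npz"))).reshape(-1,3);P=P[np.isfinite(P).all(1)]
    k=P[(np.hypot(P[:,0]-648,P[:,1]-175)<12)&(P[:,2]>60)]
    if len(k)<20: print(n,len(k)); continue
    s=np.linalg.lstsq(np.c_[k[:,:2],np.ones(len(k))],k[:,2],rcond=None)[0]
    b=P[(np.hypot(P[:,0]-648,P[:,1]-175)<25)&(P[:,2]>36)&(P[:,2]<44)]; 
    print(n,len(k),s[:2].round(3),k.mean(0).round(1),"shoulder z",np.percentile(b[:,2],[10,50,90]).round(1))
finish_job()
E
```

```text
m6 796 [-0.445 10.016] [648.3 179.7 137.4] shoulder z [38.1 39.8 41.4]
m11 734 [0.015 0.012] [648.4 173.5  61.6] shoulder z [38.3 39.8 41.4]
the job is handed in; nothing more can be done
```

The job is done and handed in at about 54 s of the 120 s allowed. All five things are in their trays, and no check points to a failure; the hand-in itself gives no verdict.

I gripped each thing once and lowered it until the tool felt the tray floor. I then photographed it in place. Positions below are in each tray's own frame, from the centre:

| Thing | Tray | x, y (mm) | Last check |
|---|---|---|---|
| Crucible | yellow | 0.5, 38.6 | rim about 48 mm up, tilt under 0.02 rad |
| Dish | yellow | 0, −38 | rim about 43 mm up, tilt under 0.01 rad |
| Weight | green | 39, −46 | knob top level to within 0.02 rad |
| Calliper | green | about −4, 0 | flat, housing top at 15–16 mm |
| Magnifier | red | about 0, 0 | flat, same way up; tray confirmed as the 141 x 171 mm one |

- **Lid and canister:** both are within 0.1 mm of where they stood at the start, comparing matching before and after views.
- **Readings that disagreed:** an early tilt fit of the weight's knob gave 0.09 rad, and a repeat on that picture was plainly spoiled by stray points from the gripper. A later unobstructed view gave the 0.02 rad above. The size fits of the magnifier and the calliper also picked up stray points: the magnifier showed 138 mm against 122 mm, the calliper housing 57 mm against 50 mm. For those two I relied on the pictures and the placing poses instead.

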